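# Air on half, mallet head over the blow-off nozzle

## Task

The mallet head's mortise has just been ground out and needs its dust blown out: turn the red ball-valve lever on the air station from shut to half open (45 degrees) and leave it there, then pick up the wooden mallet head, lift it over the clutter and bring it above the upright flat air nozzle. Finish while holding it in the gripper, still and level, mortise centred over the nozzle and lined up lengthwise with it, about a centimetre clear of the nozzle's lip. Do not let the head touch the air station, and leave everything else on the bench undisturbed.

Things in the scene. Friction and masses are not known exactly. Their poses are not given: they have to be found in the camera images.
- air_station: fixed air station: board 100 (x) x 430 (y -227 to +203) x 12 mm; 21 mm steel pipe along y, axis at z 70. Origin: on the bench under the valve stem. Along y: grey regulator at +125 (46 wide, knob top z 136, gauge out to x -52), brass ball valve with red lever at 0, riser with flat nozzle at -170, in a chip pan of 43 radius, rim z 32. z up
- valve (a joint): ball valve lever's angle about the vertical stem, rad. 0 = shut: lever square to the pipe, along the station's -x; grows counter-clockwise from above; 0.785 = half open; 1.571 = full open: lever along the pipe, to the nozzle (station -y). Stops at both ends, stays where left; friction 0.3 N m (4 N at the grip point)
- valve_axis (a point): point on the valve's stem at the lever's mid height, 102 mm above the bench; axes as the station's
- valve_grip (a point): point inside the lever's red sleeve, 80 mm out from the stem; moves with the lever. Sleeve 18 mm wide, 8 thick (98 to 106 mm above the bench), 28 to 108 mm out from the stem; 60 mm or more of free space under it. Its x axis points from the lever's tip to the stem
- nozzle_tip (a point): centre of the flat nozzle's mouth, its highest point, 140 mm above the bench. The orange lip is 30 mm long (y, along the pipe: station's y) and 6 mm thick (x), 6 mm high; below it a silver body 34 x 9 mm. z up
- head: loose dark wooden mallet head, 116 mm long (x) x 56 mm wide (y) x 64 mm high (z), 0.27 kg more or less, lying on the cork pad with z up. Origin: centre of its underside. A rectangular mortise, 44 mm along x by 18 mm along y, goes straight through it from top to underside in its middle. Take it across its 56 mm width
- pad: fixed square cork pad under the mallet head, 150 x 150 x 4 mm, origin at the centre of its underside on the bench
- bit_tray: bystander: red tray, 160 (x) x 90 (y) x 22 mm, with 18 grinding bits standing in it up to 62 mm above the bench; usually between the head and the nozzle. Origin: centre of its underside
- handle: bystander: the mallet's light wooden handle lying down, 265 mm long (x, from -120 to +146 mm), 22 mm wide, 30 mm high; origin under its middle
- glue: bystander: white glue bottle with a green cap, 62 mm across, 196 mm high; origin: centre of its underside
- can: bystander: red drinks can, 66 mm across, 122 mm high; origin: centre of its underside
- cup: bystander: white cup, 72 mm across the rim, 85 mm high; origin: centre of its underside
- screwdriver: bystander: screwdriver with a red handle lying along its x axis, handle to -x, 200 mm long, 26 mm thick; origin under its middle
- brush: bystander: flat brush lying along its x axis, wooden handle to -x, 200 mm long, 42 mm wide, 20 mm high; origin under its middle
Things that resemble listed ones, but are neither listed nor needed, are in the scene too. What is shaped like the head but turquoise is not meant.

How it is judged:
By the outcome, as a careful person would: the job done as asked, in the order asked, and still so for the second after the job is handed in, while the arm keeps its last pose, push and grip.
It also fails if it takes over 61 s, if anything falls off the work surface, if the arm or the gripper's body presses on something with over 40 N, if the wrist force passes 120 N, or if a joint passes its speed limit or range.

## Robot

A 7-joint arm with a two-finger parallel gripper is mounted at the origin on the work surface. World frame = base frame: x ahead of the robot, y to its left, z up, the work surface at z = 0. Lengths are in m, angles in rad, forces in N, time in s.
With the tool pointing down it reaches from about 0.425 to 0.925 m from the base axis. Payload 6.8 kg.
Tool frame: the origin (TCP) lies on the centre line of the jaws, within the pads' length; the fingertips stand ahead of it and the grasp point (between the pads) lies 11 mm behind it (r.tcp_to_tips is the z of the fingertips in the tool frame, in m); z points along the fingers, y is the line along which they close (so a half turn about z gives the same grasp; the last joint's range is limited). The gripper opens to 85 mm and grips with 20 to 120 N. Pads are 22 mm wide; open, the fingers measure 114 mm over their backs; the gripper's body (76 mm by 85 mm) begins 54 mm behind the grasp point. The pads swing forward as they close: fully open they stand 13 mm farther back than shut.
Start: joints at [-1.444, 0.477, 0.022, 1.555, -0.011, 1.109, -0.083], TCP at [0.157, 0.656, 0.239] pointing down, gripper open.
Joint ranges: [-2.96, 2.96], [-0.34, 2.1], [-1.41, 1.46], [0.24, 2.44], [-1.37, 4.51], [0.17, 1.92], [-2.96, 2.96]. Speed limits (rad/s): [2.39, 2.39, 3.14, 3.14, 3.14, 3.14, 3.14].

## Interface

Orientations are given as a rotation vector (axis times angle).
In Python, from bench import r, optics gives the robot as it stands.
- The arm moves only by the shell command python3 -m creep 'ROWS' [FORCE]. ROWS is a JSON object whose one key "rows" holds a list of rows, each a list of 7 numbers: the shift along the tool's x, y, z in units of 25 mm (1.0 is 25 mm), then the turn, a rotation vector about the tool's x, y, z in units of 8 degrees (1.0 is 8 degrees), then the finger opening in mm, from 0 to 85.4. A call has 1 to 10 rows; each row is the pose to reach, as a shift and turn from the pose commanded when the call began, along the tool's axes at that moment; what a row does not reach only later rows make up. A row lasts 1/8 s, in which the tool goes at most 62.5 mm and 10.7 degrees, less where a joint would pass 70% of its speed; a pose out of reach is approached as far as the arm can. A call with a gripper value outside its range is refused whole. The fingers move at their own pace and stop on an object; FORCE is the grip in N (left out, the last holds). Time passes only in rows, so rows that repeat a pose let the fingers close. It gives the time, the measured TCP pose, the force, the opening and the grip force at its end, in the units of the state.
- r.get_obs(): the state, without advancing time (a new reading comes with each control period).
- optics.grab_frame(name): name is "side" or "top" or "wrist"; returns a dict with "color" (420x560x3 uint8, blue, green, red), "K" (3x3 intrinsics, pixels), "R" (3x3) and "t" (3): a world point X has camera coordinates R X + t. Camera axes: x right, y down, z forward; pixel columns grow to the right and rows downward; lengths in m; the calibration is good to about 2 mm. A picture is of the moment at which its call begins. There is no depth.
- r.hand_in(): hands the job in; it is judged then, once.
The state is a dict: "clock": time; "joints": joint angles; "qvel": joint speeds; "tau": joint torques, N m; "tcp_pos": TCP position; "orientation": TCP orientation; "contact_force": force on the tool from outside, world axes, zero at the start; "moment": the same for the moment, N m; "grip_width": finger opening in m; "gripper_force": force on a finger pad.
Only numpy, scipy, OpenCV 4.12 (cv2) and the standard library are available. Lean on these libraries where they do the work, as an engineer would, in place of code of your own. Each camera call takes 0.05 s, during which the arm holds its last target. There are 200 camera calls.

## Working session

There is one attempt and no reset: what is moved stays moved. The work goes in short steps, Python scripts to look and compute and a shell command to move; the robot and the scene stay as the last step left them, time stands still between calls to the robot, and variables do not carry over. Pictures are saved under pics/ and viewed, at most 10 in all, crops included, and the job is handed in when it is done.

```bash
mkdir -p pics; python3 - <<'E'
from bench import r, optics
import cv2,numpy as np
o=r.get_obs(); print({k:np.round(v,3) for k,v in o.items()}, r.tcp_to_tips)
for n in("side","top","wrist"):
    f=optics.grab_frame(n); cv2.imwrite(f"pics/{n}0.png",f["color"]); print(n,f["K"].round(1).tolist(),f["R"].round(3).tolist(),f["t"].round(3).tolist())
E
```

```text
{'clock': np.float64(0.0), 'joints': array([-1.444,  0.478,  0.022,  1.556, -0.012,  1.109, -0.083]), 'qvel': array([ 0.001, -0.002, -0.   , -0.001,  0.   , -0.002, -0.001]), 'tau': array([-0.0000e+00, -5.9645e+01,  1.6080e+00, -2.8121e+01,  1.2000e-02,
        9.0000e-03,  0.0000e+00]), 'tcp_pos': array([0.157, 0.656, 0.238]), 'orientation': array([-3.68e-01, -3.12e+00,  3.00e-03]), 'contact_force': array([0.797, 1.274, 0.8  ]), 'moment': array([-0.01 ,  0.009,  0.008]), 'gripper_force': np.float64(0.0), 'grip_width': np.float64(0.086)} 0.008
side [[504.6, 0.0, 288.4], [0.0, 504.6, 211.2], [0.0, 0.0, 1.0]] [[-0.998, -0.059, 0.018], [-0.057, 0.75, -0.659], [0.025, -0.658, -0.752]] [0.519, 0.22, 1.195]
top [[442.3, 0.0, 278.6], [0.0, 442.3, 212.5], [0.0, 0.0, 1.0]] [[-0.003, -1.0, 0.002], [-0.983, 0.002, -0.182], [0.182, -0.003, -0.983]] [-0.145, 0.565, 1.186]
wrist [[332.8, 0.0, 278.8], [0.0, 332.8, 209.5], [0.0, 0.0, 1.0]] [[0.233, 0.972, -0.002], [0.93, -0.222, 0.293], [0.284, -0.07, -0.956]] [-0.675, -0.037, 0.379]
```

View pics/top0.png

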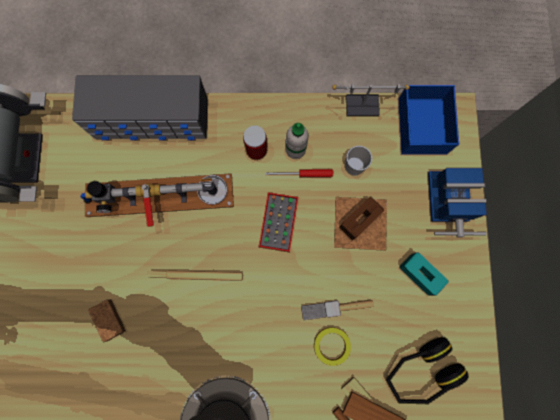

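View pics/side0.png

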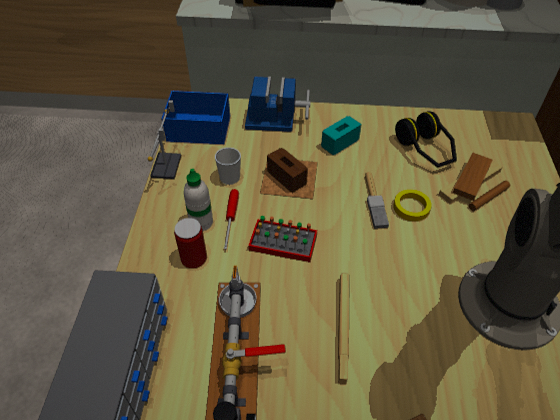

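Top view: station runs left to right along row ~190 (valve about (147,188), lever tip (150,225), nozzle (210,186)). The head is on its pad at (362,218), the bit tray at (279,222), and the handle at (197,275). I'll make zoomed crops to get the pixel details.

```bash
cat > h.py <<'E'
import cv2,numpy as np
from bench import r,optics
from scipy.spatial.transform import Rotation as Rot
def ray(f,uv):
    d=np.linalg.inv(f["K"])@[uv[0],uv[1],1.]; R=np.array(f["R"]); return -R.T@f["t"], R.T@d
def onz(f,uv,z):
    c,d=ray(f,uv); return c+d*(z-c[2])/d[2]
def tri(views):
    A=np.zeros((3,3));b=np.zeros(3);L=[]
    for f,uv in views:
        c,d=ray(f,uv);d=d/np.linalg.norm(d);P=np.eye(3)-np.outer(d,d);A+=P;b+=P@c;L.append((c,P))
    X=np.linalg.solve(A,b); return X,max(np.linalg.norm(P@(X-c)) for c,P in L)
def proj(f,X):
    p=f["K"]@(np.array(f["R"])@X+f["t"]); return p[:2]/p[2]
def crop(img,x,y,w,h,s): return cv2.resize(img[y:y+h,x:x+w],None,fx=s,fy=s,interpolation=cv2.INTER_CUBIC)
def blobs(img,lo,hi,roi,amin=20):
    m=cv2.inRange(cv2.cvtColor(img,cv2.COLOR_BGR2HSV),np.array(lo),np.array(hi)); k=np.zeros_like(m); x,y,w,h=roi; k[y:y+h,x:x+w]=m[y:y+h,x:x+w]
    cs,_=cv2.findContours(k,cv2.RETR_CCOMP,cv2.CHAIN_APPROX_NONE); return [c for c in cs if cv2.contourArea(c)>amin],k
def toolmove(target,yawpt=None):
    o=r.get_obs(); return Rot.from_rotvec(o["orientation"]).inv().apply(np.array(target)-o["tcp_pos"])/0.025
E
python3 - <<'E'
from h import *
F={n:optics.grab_frame(n) for n in("top","side")}
T,S=F["top"]["color"],F["side"]["color"]
M=np.zeros((600,800,3),np.uint8)
def put(im,x,y): M[y:y+im.shape[0],x:x+im.shape[1]]=im
put(crop(T,80,168,160,70,5)[:350,:800],0,0)
put(crop(T,330,192,64,62,4)[:250],0,350)
put(crop(S,255,140,70,62,4)[:250],260,350)
put(crop(S,205,265,90,83,3)[:250],545,350)
cv2.imwrite("pics/m1.png",M)
for n,roi in(("top",(130,180,40,60)),("side",(215,330,80,40))):
    for lo,hi in(((0,150,80),(6,255,255)),((174,150,80),(180,255,255))):
        for c in blobs(F[n]["color"],lo,hi,roi)[0]: print(n,"red",cv2.boxPoints(cv2.minAreaRect(c)).round(1).tolist())
E
```

```text
Traceback (most recent call last):
ValueError: could not broadcast input array from shape (249,270,3) into shape (249,255,3)
```

```bash
python3 - <<'E'
from h import *
F={n:optics.grab_frame(n) for n in("top","side")}
T,S=F["top"]["color"],F["side"]["color"]
M=np.zeros((600,800,3),np.uint8)
def put(im,x,y): M[y:y+im.shape[0],x:x+im.shape[1]]=im
put(crop(T,80,168,160,70,5)[:350,:800],0,0)
put(crop(T,330,192,64,62,4)[:250],0,350)
put(crop(S,255,140,68,62,4)[:250],257,350)
put(crop(S,205,265,90,83,3)[:250],530,350)
cv2.imwrite("pics/m1.png",M)
for n,roi in(("top",(130,180,40,60)),("side",(215,330,80,40))):
    for lo,hi in(((0,150,80),(6,255,255)),((174,150,80),(180,255,255))):
        for c in blobs(F[n]["color"],lo,hi,roi)[0]: print(n,"red",cv2.boxPoints(cv2.minAreaRect(c)).round(1).tolist())
E
```

```text
top red [[142.6999969482422, 198.0], [149.6999969482422, 196.89999389648438], [154.0, 224.6999969482422], [147.0, 225.8000030517578]]
side red [[244.39999389648438, 347.70001220703125], [283.8999938964844, 344.1000061035156], [284.70001220703125, 352.3999938964844], [245.1999969482422, 356.0]]
```

View pics/m1.png

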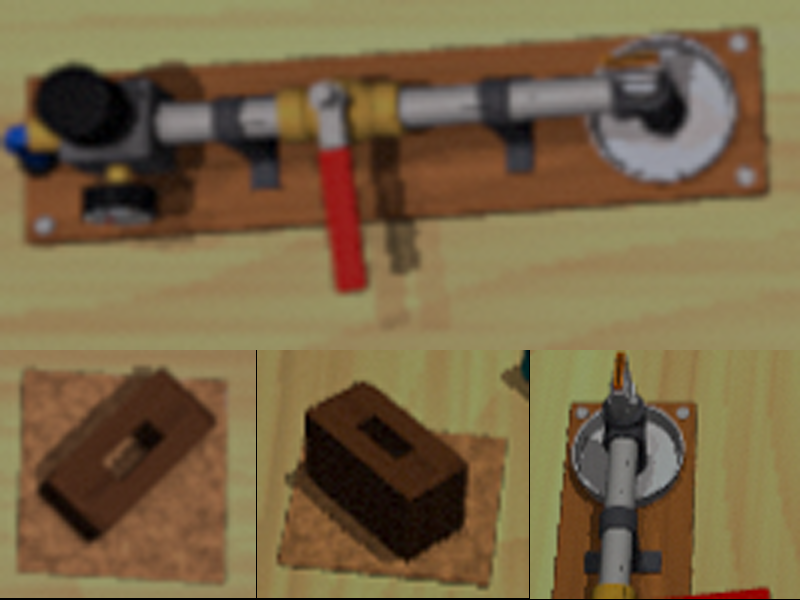

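The crops give these pixels:
- **Stem:** top (145,186.4).
- **Lip:** top (201–212,180.5), side x≈235.
- **Head top-face corners, top view:** (371,197), (384,210.5), (353,236), (340,226).
- **Head top-face corners, side view:** (267.5,155), (282,148), (307.5,168), (293,178).

Next I'll triangulate them.

```bash
python3 - <<'E'
from h import *
F={n:optics.grab_frame(n) for n in("top","side")};t,s=F["top"],F["side"]
np.set_printoptions(precision=4,suppress=True)
print("cams",ray(t,(0,0))[0],ray(s,(0,0))[0])
tc=[(371.2,197),(383.8,210.5),(353,236),(340,226)];sc=[(267.5,155),(282,148),(307.5,168.2),(292.8,178)]
P=[]
for a,b in zip(tc,sc): X,e=tri([(t,a),(s,b)]);P.append(X);print("head",X,e)
P=np.array(P);print(P.mean(0),[np.linalg.norm(P[i]-P[i-1]) for i in range(4)])
print("onz68",[onz(t,a,.068) for a in tc],[onz(s,a,.068) for a in sc])
tip,e=tri([(t,(150.5,225.2)),(s,(284.3,347.5))]);print("tip",tip,e)
b0,e=tri([(t,(146.2,197.5)),(s,(244.6,351))]);print("sleeve in",b0,e)
st=onz(t,(145,186.4),.106);print("stem",st)
d=(b0-tip)[:2];print("lever yaw(tip->stem)",np.degrees(np.arctan2(d[1],d[0])),np.linalg.norm(d))
for c in t,s: 
  hsv=cv2.cvtColor(c["color"],cv2.COLOR_BGR2HSV)
  roi=(190,172,35,20) if c is t else (225,255,25,40)
  for b in blobs(c["color"],(8,180,90),(22,255,255),roi,4)[0]: print("orange",cv2.boxPoints(cv2.minAreaRect(b)).round(1).tolist(),cv2.contourArea(b))
print("board corners",[onz(t,p,.012) for p in((86,183.5),(231.5,174),(233,206),(86,216))])
# steel pipe edges direction via board: 
E
```

```text
cams [ 0.3394 -0.1432  1.269 ] [0.4999 0.6528 1.0343]
head [ 0.6051 -0.4053  0.0621] 0.0008214268604167495
head [ 0.5664 -0.4389  0.0616] 0.0011108322229756188
head [ 0.492  -0.3483  0.0743] 0.0027344403255922006
head [ 0.5258 -0.316   0.0643] 0.001948104338007137
[ 0.5473 -0.3771  0.0656] [np.float64(0.11945265922252207), np.float64(0.05116976585111354), np.float64(0.1178594478258538), np.float64(0.047852246363840584)]
onz68 [array([ 0.6046, -0.4042,  0.068 ]), array([ 0.5663, -0.4375,  0.068 ]), array([ 0.4955, -0.3499,  0.068 ]), array([ 0.5233, -0.3151,  0.068 ])] [array([ 0.6036, -0.3986,  0.068 ]), array([ 0.5649, -0.4313,  0.068 ]), array([ 0.4893, -0.354 ,  0.068 ]), array([ 0.5276, -0.3129,  0.068 ])]
tip [0.5198 0.1957 0.1011] 0.0018173055121833309
sleeve in [0.5961 0.2101 0.1038] 0.0006021426031234478
stem [0.6269 0.2142 0.106 ]
lever yaw(tip->stem) 10.645436275899685 0.07762685573400908
board corners [array([0.6593, 0.4158, 0.012 ]), array([ 0.687 , -0.0088,  0.012 ]), array([ 0.5912, -0.0147,  0.012 ]), array([0.5628, 0.4085, 0.012 ])]
```

```bash
cat >> h.py <<'E'
def plan(xyz,xang):
    """row (units) to TCP xyz with the tool straight down, tool x at world angle xang deg"""
    o=r.get_obs();R0=Rot.from_rotvec(o["orientation"]);a=np.radians(xang)
    Rt=Rot.from_matrix(np.column_stack([[np.cos(a),np.sin(a),0],[np.sin(a),-np.cos(a),0],[0,0,-1]]))
    x=R0.as_matrix()[:,0]
    print("now",o["clock"].round(2),o["tcp_pos"].round(4),"xang",np.degrees(np.arctan2(x[1],x[0])).round(2),"row",(R0.inv().apply(np.array(xyz)-o["tcp_pos"])/.025).round(3),(np.degrees((R0.inv()*Rt).as_rotvec())/8).round(3))
E
python3 - <<'E'
from h import *
plan((.56,.14,.26),190)
E
```

```text
Traceback (most recent call last):
  File "h.py", line 26, in plan
    print("now",o["clock"].round(2),o["tcp_pos"].round(4),"xang",np.degrees(np.arctan2(x[1],x[0])).round(2),"row",(R0.inv().apply(np.array(xyz)-o["tcp_pos"])/.025).round(3),(np.degrees((R0.inv()*Rt).as_rotvec())/8).round(3))
                ^^^^^^^^^^^^^^^^
AttributeError: 'float' object has no attribute 'round'
```

```bash
sed -i 's/o\["clock"\].round(2)/o["clock"]/' h.py
python3 - <<'E'
from h import *
plan((.56,.14,.26),190)
E
```

```text
now 0.45 [0.157  0.6565 0.2393] xang 166.55 row [-20.483 -16.343  -0.828] [-1.000e-03 -0.000e+00 -2.931e+00]
```

```bash
python3 -m creep '{"rows":[[-2,-1.6,-0.8,0,0,-0.3,85],[-4,-3.2,-0.8,0,0,-0.6,85],[-6,-4.8,-0.8,0,0,-0.9,85],[-8,-6.4,-0.8,0,0,-1.2,85],[-10,-8,-0.8,0,0,-1.5,85],[-12,-9.6,-0.8,0,0,-1.8,85],[-14,-11.2,-0.8,0,0,-2.1,85],[-16,-12.8,-0.8,0,0,-2.4,85],[-18,-14.4,-0.8,0,0,-2.7,85],[-19.5,-15.6,-0.8,0,0,-2.93,85]]}' && python3 -m creep '{"rows":[[-0.9,-0.7,0,0,0,0,85],[-0.9,-0.7,0,0,0,0,85],[-0.9,-0.7,0,0,0,0,85]]}'
python3 - <<'E'
from h import *
plan((.56,.14,.26),190)
f=optics.grab_frame("wrist");cv2.imwrite("pics/w1.png",f["color"])
E
```

```text
clock: 1.7
tcp_pos: [0.5402, 0.1639, 0.2597]
orientation: [-0.276, 3.129, 0.001]
contact_force: [0.7, 0.2, -0.3]
grip_width: 0.085
gripper_force: 0.0
clock: 2.08
tcp_pos: [0.5635, 0.1531, 0.2591]
orientation: [0.275, -3.129, -0.001]
contact_force: [0.3, -0.1, 0.8]
grip_width: 0.0852
gripper_force: 0.0
now 2.075 [0.5635 0.1531 0.2591] xang -169.95 row [ 0.229 -0.491 -0.037] [ 0.004 -0.006  0.006]
```

View pics/w1.png

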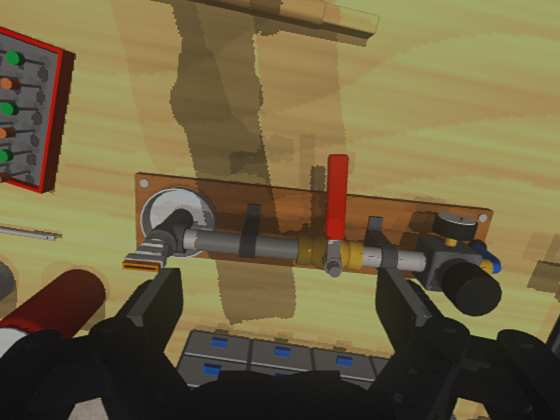

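The wrist view shows the lever's red sleeve from (337,154) to (336,238), the stem at (334,268) and the orange lip spanning (122–162, 266). I'll measure all three here, and again after moving sideways toward the lever.

```bash
cat > m.py <<'E'
from h import *
np.set_printoptions(precision=4,suppress=True)
f=optics.grab_frame("wrist");np.save("pics/f%d.npy"%(r.get_obs()["clock"]*1000),f,allow_pickle=True)
for c in blobs(f["color"],(0,150,120),(6,255,255),(250,100,200,180),150)[0]: print("red",cv2.boxPoints(cv2.minAreaRect(c)).round(1).tolist(),cv2.contourArea(c))
for c in blobs(f["color"],(8,170,120),(24,255,255),(60,200,160,140),20)[0]: print("or",cv2.boxPoints(cv2.minAreaRect(c)).round(1).tolist(),cv2.contourArea(c))
o=r.get_obs();print("clk",o["clock"])
E
python3 m.py; python3 -m creep '{"rows":[[0.4,1,0,0,0,0,85],[0.8,2,0,0,0,0,85],[0.8,2,0,0,0,0,85],[0.8,2,0,0,0,0,85]]}'; python3 m.py; ls pics/*.npy
```

```text
red [[325.1000061035156, 238.8000030517578], [329.20001220703125, 154.1999969482422], [347.20001220703125, 155.10000610351562], [343.1000061035156, 239.6999969482422]] 1390.5
or [[121.4000015258789, 268.3999938964844], [122.0, 262.0], [157.5, 265.6000061035156], [156.89999389648438, 272.0]] 191.5
or [[122.69999694824219, 267.8999938964844], [123.19999694824219, 263.3999938964844], [155.1999969482422, 266.6000061035156], [154.8000030517578, 271.1000061035156]] 110.0
clk 2.175
clock: 2.68
tcp_pos: [0.5358, 0.1978, 0.2595]
orientation: [-0.275, 3.129, -0.0]
contact_force: [0.5, 0.3, -0.4]
grip_width: 0.0849
gripper_force: 0.0
red [[274.0, 177.0], [291.0, 177.0], [291.0, 242.0], [274.0, 242.0]] 994.0
or [[68.5, 288.6000061035156], [69.0, 282.6000061035156], [104.5, 285.8999938964844], [103.9000015258789, 291.79998779296875]] 173.5
or [[69.69999694824219, 288.20001220703125], [70.0999984741211, 283.70001220703125], [102.19999694824219, 286.70001220703125], [101.80000305175781, 291.1000061035156]] 108.5
clk 2.725
pics/f2175.npy
pics/f2725.npy
```

```bash
python3 - <<'E'
from h import *
np.set_printoptions(precision=4,suppress=True)
a,b=[np.load(f"pics/f{k}.npy",allow_pickle=True).item() for k in(2175,2725)]
t,s=optics.grab_frame("top"),optics.grab_frame("side")
print("nozzle",tri([(a,(139,267.25)),(b,(86,287.5))]))
e1=tri([(a,(121.7,265.2)),(b,(68.75,285.6))]);e2=tri([(a,(157.2,268.8)),(b,(104.2,288.8))]);print("ends",e1,e2)
print("tip",tri([(a,(338.2,154.6)),(b,(282.5,177))]))
for f,p in((a,(139,267.25)),(b,(86,287.5))):print("noz on .14",onz(f,p,.14))
tip=onz(a,(338.2,154.6),.105);base=onz(a,(334.1,239.2),.105);stem=onz(a,(334,267),.106)
for n,p in(("tip",tip),("base",base),("stem",stem)):print(n,p)
d=(stem-tip)[:2];print(np.degrees(np.arctan2(d[1],d[0])),np.linalg.norm(d))
d=(base-tip)[:2];print(np.degrees(np.arctan2(d[1],d[0])),np.linalg.norm(d))
bc=[onz(a,p,.012) for p in((136,173),(492.5,209.5))];print("board",bc);d=bc[0]-bc[1];print("board -y dir",np.degrees(np.arctan2(d[1],d[0])),np.linalg.norm(d))
d=e1[0]-e2[0];print("lip ang",np.degrees(np.arctan2(d[1],d[0])),np.linalg.norm(d))
for q in((121.7,265.2),(157.2,268.8)):print(onz(a,q,.14))
print(ray(a,(0,0))[0], proj(t,np.array([.638,.044,.14])))
E
```

```text
nozzle (array([0.6371, 0.0477, 0.1388]), np.float64(5.817516000427866e-05))
ends (array([0.6371, 0.0337, 0.1398]), np.float64(4.546938394430877e-05)) (array([0.6368, 0.0624, 0.1372]), np.float64(3.585446676174429e-05))
tip (array([0.519 , 0.199 , 0.1038]), np.float64(0.0003035341972672761))
noz on .14 [0.6363 0.0481 0.14  ]
noz on .14 [0.6363 0.0484 0.14  ]
tip [0.5187 0.1985 0.105 ]
base [0.5958 0.2125 0.105 ]
stem [0.6233 0.2185 0.106 ]
10.821575416379433 0.1065049230108497
10.277649211733937 0.07842570331208291
board [array([ 0.5897, -0.0089,  0.012 ]), array([0.5595, 0.4139, 0.012 ])]
board -y dir -85.91531973223998 0.4239133613356391
lip ang -89.3559392458643 0.028848789004302967
[0.637  0.0337 0.14  ]
[0.6351 0.0633 0.14  ]
[0.4897 0.1412 0.3934] [206.1424 179.0677]
```

```bash
python3 - <<'E'
from h import *
plan((.5461,.2036,.091),190.4)
E
```

```text
now 2.825 [0.5363 0.197  0.2594] xang -170.09 row [-0.432  0.194  6.735] [-0.002  0.001 -0.061]
```

```bash
python3 -m creep '{"rows":[[-0.43,0.2,1,0,0,-0.06,60],[-0.43,0.2,2.5,0,0,-0.06,60],[-0.43,0.2,4,0,0,-0.06,60],[-0.43,0.2,5.5,0,0,-0.06,60],[-0.43,0.2,6.2,0,0,-0.06,60],[-0.43,0.2,6.73,0,0,-0.06,60],[-0.43,0.2,6.73,0,0,-0.06,60],[-0.43,0.2,6.73,0,0,-0.06,60]]}'
python3 - <<'E'
from h import *
plan((.5461,.2036,.091),190.4)
f=optics.grab_frame("wrist");cv2.imwrite("pics/w2.png",f["color"])
E
```

```text
clock: 3.82
tcp_pos: [0.5465, 0.205, 0.0922]
orientation: [-0.286, 3.127, 0.001]
contact_force: [-0.6, -0.5, 0.0]
grip_width: 0.0602
gripper_force: 0.0
now 3.825 [0.5465 0.205  0.0922] xang -169.54 row [ 0.025 -0.053  0.046] [0.004 0.013 0.008]
```

View pics/w2.png

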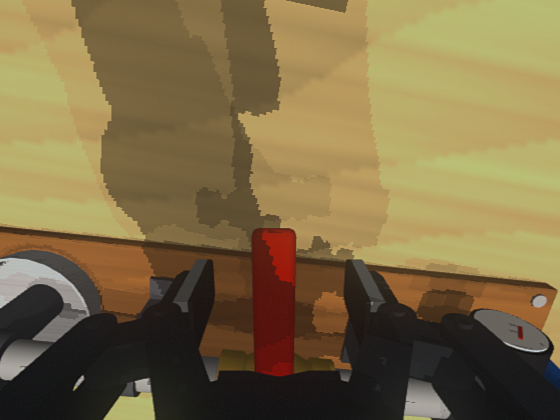

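The lever (columns 252–297) sits between the pads (213 and 345), close to centred. I'll close on it now.

```bash
python3 -m creep '{"rows":[[0,0,0,0,0,0,10],[0,0,0,0,0,0,10],[0,0,0,0,0,0,10],[0,0,0,0,0,0,10],[0,0,0,0,0,0,10],[0,0,0,0,0,0,10]]}' 30
```

```text
clock: 4.62
tcp_pos: [0.5458, 0.2043, 0.0915]
orientation: [-0.285, 3.128, -0.0]
contact_force: [-1.4, -1.9, 5.7]
grip_width: 0.0172
gripper_force: 29.3
```

```bash
python3 -m creep '{"rows":[[-0.012,-0.279,0,0,0,-0.625,10],[-0.049,-0.556,0,0,0,-1.25,10],[-0.109,-0.828,0,0,0,-1.875,10],[-0.193,-1.094,0,0,0,-2.5,10],[-0.3,-1.352,0,0,0,-3.125,10],[-0.429,-1.6,0,0,0,-3.75,10],[-0.579,-1.835,0,0,0,-4.375,10],[-0.7,-2,0,0,0,-4.84,10],[-0.7,-2,0,0,0,-4.84,10],[-0.7,-2,0,0,0,-4.84,10]]}'
python3 - <<'E'
from h import *
plan((.5461,.2036,.091),229.1)
f=optics.grab_frame("wrist");cv2.imwrite("pics/w3.png",f["color"]);np.save("pics/f3.npy",f,allow_pickle=True)
np.set_printoptions(precision=4,suppress=True)
for n in("wrist","top","side"):
    g=f if n=="wrist" else optics.grab_frame(n)
    roi=(200,180,160,240) if n=="wrist" else(130,180,60,60) if n=="top" else (215,300,80,70)
    for c in blobs(g["color"],(0,150,80),(6,255,255),roi)[0]:
        B=cv2.boxPoints(cv2.minAreaRect(c));print(n,B.round(1).tolist(),[onz(g,p,.105)[:2] for p in B])
E
```

```text
clock: 5.88
tcp_pos: [0.5719, 0.1568, 0.0915]
orientation: [1.306, -2.856, 0.002]
contact_force: [-2.5, -5.6, 7.9]
grip_width: 0.0175
gripper_force: 29.1
now 5.875 [0.5719 0.1568 0.0915] xang -130.87 row [-0.738  2.006  0.015] [-0.006 -0.013  0.004]
wrist [[258.0, 231.0], [301.0, 231.0], [301.0, 375.0], [258.0, 375.0]] [array([0.5589, 0.1305]), array([0.5463, 0.1414]), array([0.5902, 0.1941]), array([0.6047, 0.1815])]
side [[238.5, 341.5], [251.5, 328.5], [257.5, 334.5], [244.5, 347.5]] [array([0.6099, 0.1915]), array([0.5871, 0.1612]), array([0.5736, 0.1737]), array([0.5964, 0.2034])]
```

```bash
python3 -m creep '{"rows":[[0,0,0,0,0,0,45],[0,0,0,0,0,0,45],[0,0,0,0,0,0,45],[0,0,0,0,0,0,45],[0,0,-1,0,0,0,45],[0,0,-2.5,0,0,0,45],[0,0,-4.5,0,0,0,45],[0,0,-6.5,0,0,0,60],[0,0,-6.5,0,0,0,60],[0,0,-6.5,0,0,0,60]]}'
python3 - <<'E'
from h import *
np.set_printoptions(precision=4,suppress=True)
f=optics.grab_frame("wrist");cv2.imwrite("pics/w4.png",f["color"]);np.save("pics/f4.npy",f,allow_pickle=True)
for c in blobs(f["color"],(0,150,100),(6,255,255),(180,100,200,220),200)[0]:
    B=cv2.boxPoints(cv2.minAreaRect(c));print(B.round(1).tolist(),[onz(f,p,.105)[:2] for p in B],cv2.contourArea(c))
print(r.get_obs()["tcp_pos"])
E
```

```text
clock: 7.28
tcp_pos: [0.5715, 0.1586, 0.253]
orientation: [1.307, -2.856, -0.0]
contact_force: [-0.6, 1.1, -0.1]
grip_width: 0.0599
gripper_force: 0.0
[[266.3999938964844, 247.60000610351562], [268.70001220703125, 227.0], [286.5, 228.89999389648438], [284.20001220703125, 249.60000610351562]] [array([0.6114, 0.1886]), array([0.5965, 0.1748]), array([0.5856, 0.1867]), array([0.6004, 0.2008])] 233.0
[[267.1000061035156, 221.0], [268.70001220703125, 163.6999969482422], [287.29998779296875, 164.1999969482422], [285.79998779296875, 221.5]] [array([0.5938, 0.1696]), array([0.5588, 0.1319]), array([0.547 , 0.1426]), array([0.5815, 0.1809])] 798.5
[0.5711 0.1585 0.2522]
```

View pics/w4.png

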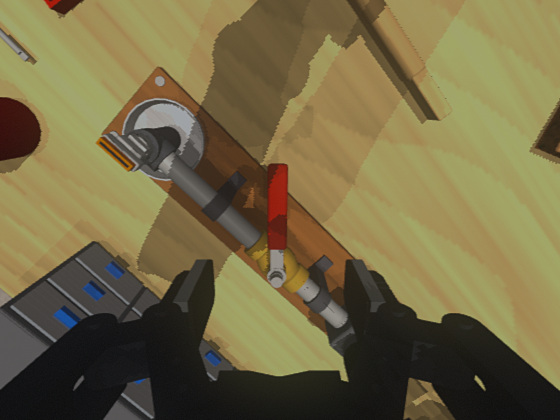

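```bash
python3 - <<'E'
from h import *
np.set_printoptions(precision=4,suppress=True)
f=np.load("pics/f4.npy",allow_pickle=True).item()
ang=lambda p,q:np.degrees(np.arctan2(*(q-p)[1::-1]))
img=f["color"]; cv2.imwrite("pics/w4z.png",np.hstack([crop(img,250,150,60,140,4),crop(img,85,120,75,140,4)]))
tip,base,stem=[onz(f,p,z) for p,z in(((278,164),.105),((275.3,248.6),.105),((277,275.5),.106))]
print(tip,base,stem,ang(tip,stem),ang(tip,base),np.linalg.norm(stem-tip))
# board edge, fit: brown/wood boundary sampled per row
h=cv2.cvtColor(img,cv2.COLOR_BGR2HSV)
print("edge",ang(onz(f,(345,241),.012),onz(f,(160,68),.012)))
for c in blobs(img,(8,170,120),(24,255,255),(85,120,60,60),15)[0]:
    B=cv2.boxPoints(cv2.minAreaRect(c));W=[onz(f,p,.14) for p in B];print("lip",B.round(1).tolist(),np.mean(W,0),[ang(W[i],W[(i+1)%4]).round(1) for i in range(4)],[np.linalg.norm(W[i]-W[(i+1)%4]).round(4) for i in range(4)])
E
```

```text
[0.5529 0.1373 0.105 ] [0.6059 0.1947 0.105 ] [0.6224 0.2161 0.106 ] 48.6231728412746 47.313747437896275 0.10508285149782924
edge -84.39639551872952
lip [[95.0, 142.5], [100.0, 136.89999389648438], [132.5, 165.39999389648438], [127.5, 171.10000610351562]] [0.6361 0.0483 0.14  ] [np.float64(-177.3), np.float64(94.2), np.float64(4.1), np.float64(-86.1)] [np.float64(0.0059), np.float64(0.0296), np.float64(0.006), np.float64(0.0297)]
lip [[97.4000015258789, 142.60000610351562], [100.30000305175781, 139.39999389648438], [129.60000610351562, 165.39999389648438], [126.69999694824219, 168.60000610351562]] [0.6363 0.0481 0.14  ] [np.float64(-177.5), np.float64(93.8), np.float64(3.7), np.float64(-86.3)] [np.float64(0.0034), np.float64(0.0268), np.float64(0.0035), np.float64(0.0269)]
```

View pics/w4z.png

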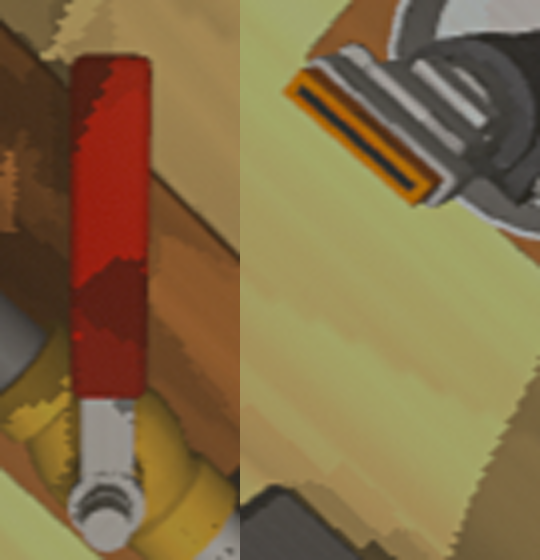

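Measured lever direction is about 48.5–49° against a target of 49.1° (station yaw 4.1°), so the valve is at about 45°. The lip centre is (0.636, 0.048). Next is the head.

```bash
python3 - <<'E'
from h import *
plan((.545,-.375,.25),130.4)
E
```

```text
now 7.325 [0.5711 0.1585 0.2522] xang -130.8 row [ 16.835 -13.155   0.108] [-6.0000e-03 -1.7000e-02  1.2349e+01]
```

```bash
python3 -m creep '{"rows":[[1.7,-1.3,0.1,0,0,1.2,85],[3.4,-2.6,0.1,0,0,2.4,85],[5.1,-3.9,0.1,0,0,3.6,85],[6.8,-5.2,0.1,0,0,4.9,85],[8.5,-6.5,0.1,0,0,6.1,85],[10.1,-7.9,0.1,0,0,7.4,85],[11.8,-9.2,0.1,0,0,8.6,85],[13.5,-10.5,0.1,0,0,9.9,85],[15.1,-11.8,0.1,0,0,11.1,85],[16.8,-13.15,0.1,0,0,12.35,85]]}'; python3 -m creep '{"rows":[[0,0,0,0,0,0,85],[0,0,0,0,0,0,85]]}'
python3 - <<'E'
from h import *
plan((.545,-.375,.25),130.4)
print(r.get_obs()["joints"].round(2))
f=optics.grab_frame("wrist");cv2.imwrite("pics/w5.png",f["color"]);np.save("pics/f5.npy",f,allow_pickle=True)
E
```

```text
clock: 8.57
tcp_pos: [0.5455, -0.3749, 0.2491]
orientation: [-1.324, -2.846, -0.0]
contact_force: [0.1, -0.5, -0.5]
grip_width: 0.0848
gripper_force: 0.0
clock: 8.82
tcp_pos: [0.5458, -0.3732, 0.2492]
orientation: [-1.316, -2.849, -0.001]
contact_force: [-0.4, -0.2, 0.1]
grip_width: 0.0855
gripper_force: 0.0
now 8.825 [ 0.5458 -0.3732  0.2492] xang 130.43 row [-0.036 -0.071 -0.031] [-0.007 -0.021  0.004]
[ 0.13  0.49  0.53  1.61 -0.27  1.13  1.44]
```

View pics/w5.png

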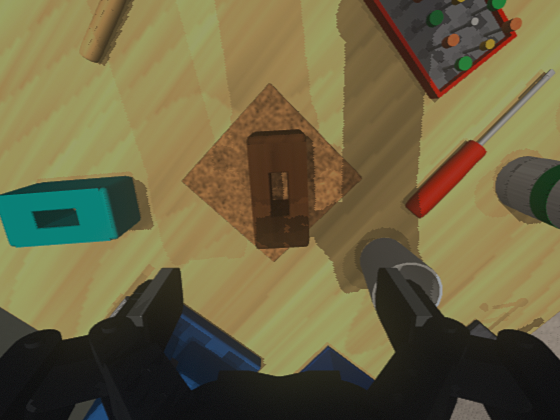

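The head's top face is about (248–311, 137–248) with the mortise near (279,193), and it is well lined up. I'll take intensity profiles for the edges, from two wrist positions.

```bash
python3 - <<'E'
from h import *
f=np.load("pics/f5.npy",allow_pickle=True).item();g=f["color"].max(2)
for v in(150,190,205,230):print(v,"u240-320",g[v,240:322:2].tolist())
for u in(260,279,298):print(u,"v122-256",g[122:258:2,u].tolist())
E
```

```text
150 u240-320 [134, 120, 111, 115, 78, 81, 81, 81, 79, 78, 77, 77, 78, 79, 78, 73, 71, 71, 71, 74, 74, 75, 75, 76, 76, 76, 74, 75, 76, 77, 77, 77, 76, 80, 79, 79, 74, 119, 133, 127, 116]
190 u240-320 [132, 120, 132, 134, 125, 105, 77, 78, 78, 78, 76, 75, 75, 75, 74, 45, 66, 76, 78, 81, 76, 73, 128, 142, 68, 74, 76, 73, 74, 75, 75, 75, 75, 76, 92, 93, 71, 108, 130, 133, 136]
205 u240-320 [140, 140, 125, 120, 116, 119, 82, 71, 83, 82, 83, 81, 81, 82, 80, 62, 42, 44, 43, 44, 48, 46, 46, 46, 43, 75, 81, 78, 77, 78, 78, 80, 80, 79, 85, 98, 97, 125, 149, 132, 135]
230 u240-320 [131, 135, 150, 136, 131, 138, 149, 93, 68, 59, 61, 61, 60, 59, 60, 60, 58, 56, 55, 54, 60, 60, 64, 86, 68, 58, 58, 57, 57, 58, 58, 61, 62, 62, 62, 111, 109, 106, 104, 101, 101]
260 v122-256 [127, 133, 130, 113, 107, 50, 50, 68, 75, 76, 71, 78, 78, 78, 77, 78, 77, 77, 77, 77, 78, 77, 78, 75, 76, 77, 76, 76, 76, 77, 77, 76, 77, 76, 76, 76, 76, 77, 76, 72, 77, 81, 82, 82, 83, 83, 83, 84, 59, 58, 60, 60, 61, 60, 61, 61, 62, 62, 63, 66, 64, 84, 82, 76, 151, 157, 156, 157]
279 v122-256 [131, 138, 132, 131, 74, 50, 56, 76, 79, 80, 76, 74, 76, 74, 73, 73, 72, 73, 73, 73, 73, 73, 72, 71, 71, 62, 63, 71, 76, 60, 63, 64, 71, 84, 78, 85, 89, 68, 54, 43, 44, 45, 47, 45, 44, 44, 43, 48, 55, 55, 55, 56, 55, 56, 59, 61, 59, 61, 61, 61, 64, 64, 58, 146, 147, 141, 151, 117]
298 v122-256 [137, 125, 126, 144, 46, 52, 79, 80, 82, 80, 78, 77, 77, 78, 77, 77, 77, 77, 77, 76, 76, 75, 76, 75, 75, 75, 74, 75, 75, 75, 75, 76, 76, 75, 75, 75, 74, 74, 72, 73, 84, 79, 80, 79, 79, 79, 80, 56, 56, 55, 56, 56, 56, 58, 58, 62, 61, 62, 62, 62, 66, 65, 63, 158, 155, 155, 154, 153]
```

```bash
python3 - <<'E'
from h import *
np.set_printoptions(precision=4,suppress=True)
f=np.load("pics/f5.npy",allow_pickle=True).item();z=.068
ang=lambda p,q:np.degrees(np.arctan2(*(q-p)[1::-1]))
W=lambda u,v:onz(f,(u,v),z)
print("mort c",W(279.2,194.),"far/near",W(278.8,172),W(279.5,216.5),np.linalg.norm(W(278.8,172)-W(279.5,216.5)),"width",np.linalg.norm(W(270,197)-W(288,197)))
print("face ends",W(276,134.5),W(283,247),(W(276,134.5)+W(283,247))/2,np.linalg.norm(W(276,134.5)-W(283,247)))
print("left edge",ang(W(256,238),W(248,145)),"width@205",np.linalg.norm(W(252,205)-W(308,205)),W(280,205))
h=cv2.cvtColor(f["color"],cv2.COLOR_BGR2GRAY)
print("mortise edges",ang(W(270,212),W(269.5,176)))
h=f["color"].max(2).astype(int)
for v in range(140,246,8):
    d=np.diff(cv2.GaussianBlur(f["color"].max(2),(3,3),0)[v,240:325].astype(int));print(v,[(240+i,int(x)) for i,x in enumerate(d) if abs(x)>11])
plan((.545,-.375,.25),130.4)
E
```

```text
mort c [ 0.5492 -0.3764  0.068 ] far/near [ 0.5349 -0.3601  0.068 ] [ 0.5645 -0.3938  0.068 ] 0.04483783418392046 width 0.01763289272402203
face ends [ 0.5101 -0.335   0.068 ] [ 0.5885 -0.4165  0.068 ] [ 0.5493 -0.3758  0.068 ] 0.1130813788260055
left edge 133.86596886001686 width@205 0.05525534059017846 [ 0.5571 -0.3844  0.068 ]
mortise edges 130.73393075878644
140 [(245, -14), (246, -17), (311, 16), (312, 18), (313, 15), (316, -12)]
148 [(246, -20), (247, -16), (312, 12), (313, 18), (314, 14)]
156 [(247, -13), (312, 16), (313, 16)]
164 [(247, -22), (248, -19), (313, 23), (314, 19)]
172 [(281, 12), (313, 14), (314, 19), (315, 13)]
180 [(248, -13), (249, -15), (268, -14), (281, 23), (282, 16), (286, -20), (287, -15), (312, 15), (313, 25), (314, 14)]
188 [(249, -16), (250, -15), (268, -12), (269, -12), (271, 19), (272, 17), (282, 18), (283, 20), (284, 13), (286, -30), (287, -29), (313, 14), (314, 24), (315, 18)]
196 [(249, -12), (250, -19), (251, -13), (269, -15), (281, 13), (282, 22), (283, 18), (286, -18), (287, -23), (314, 24), (315, 18)]
204 [(250, -16), (251, -17), (269, -12), (289, 12), (314, 21), (315, 12)]
212 [(251, -23), (252, -20), (269, -14), (270, -13), (288, 12), (289, 13)]
220 [(252, -20), (253, -12)]
228 [(251, -12), (252, -25), (253, -24), (254, -14), (308, 18), (309, 16)]
236 [(253, -18), (254, -19), (255, -12), (308, 20), (309, 20)]
244 [(253, -14), (254, -32), (255, -26), (306, 12), (307, 33), (308, 33), (309, 13), (315, -13), (316, -18)]
now 8.875 [ 0.5463 -0.3724  0.2496] xang 130.51 row [-0.045 -0.107 -0.017] [-0.002 -0.019  0.014]
```

```bash
python3 - <<'E'
from h import *
np.set_printoptions(precision=4,suppress=True)
f=np.load("pics/f5.npy",allow_pickle=True).item()
ang=lambda p,q:np.degrees(np.arctan2(*(q-p)[1::-1]))%180
W=lambda u,v:onz(f,(u,v),.068)
print(ang(W(254.5,244),W(246.3,140)),ang(W(279.2,212),W(277.3,180)),ang(W(269.7,212),W(268.2,180)),ang(W(289,212),W(287,180)))
plan((.5492,-.3762,.029),132)
E
```

```text
133.38568866179702 133.6782492279094 132.52275394430103 134.3357172869388
now 8.875 [ 0.5463 -0.3724  0.2496] xang 130.51 row [-0.214 -0.008  8.823] [-0.002 -0.019 -0.186]
```

```bash
python3 -m creep '{"rows":[[-0.2,0,1,0,0,-0.35,76],[-0.2,0,3,0,0,-0.35,76],[-0.2,0,5,0,0,-0.35,76],[-0.2,0,6,0,0,-0.35,76],[-0.2,0,6,0,0,-0.35,76],[-0.2,0,6,0,0,-0.35,76]]}'
python3 - <<'E'
from h import *
plan((.5492,-.3762,.029),133.3)
f=optics.grab_frame("wrist");cv2.imwrite("pics/w6.png",f["color"])
t=optics.grab_frame("top");print(onz(t,(357,152),.085))
E
```

```text
clock: 9.62
tcp_pos: [0.5505, -0.3775, 0.1023]
orientation: [1.245, 2.882, 0.0]
contact_force: [-0.1, -0.6, 0.3]
grip_width: 0.0759
gripper_force: 0.0
now 9.625 [ 0.5505 -0.3775  0.1023] xang 133.27 row [ 0.076 -0.005  2.931] [ 0.006  0.01  -0.004]
[ 0.72960267 -0.36608118  0.085     ]
```

View pics/w6.png

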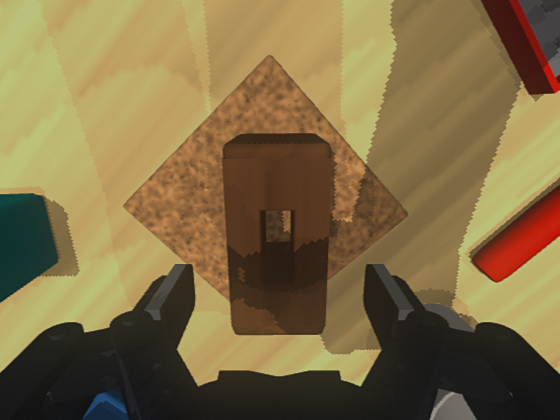

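The head (230–326) is centred between the pads (193–365) and the cup is clear to the right. I'll go down and grip.

```bash
python3 -m creep '{"rows":[[0.06,0,1,0,0,0,76],[0.06,0,2,0,0,0,76],[0.06,0,2.6,0,0,0,76],[0.06,0,2.93,0,0,0,76],[0.06,0,2.93,0,0,0,76],[0.06,0,2.93,0,0,0,50],[0.06,0,2.93,0,0,0,50],[0.06,0,2.93,0,0,0,50],[0.06,0,2.93,0,0,0,50],[0.06,0,2.93,0,0,0,50]]}' 60; python3 -m creep '{"rows":[[0,0,-0.5,0,0,0,50],[0,0,-1,0,0,0,50],[0,0,-2,0,0,0,50],[0,0,-4,0,0,0,50],[0,0,-6,0,0,0,50],[0,0,-7.5,0,0,0,50],[0,0,-7.5,0,0,0,50],[0,0,-7.5,0,0,0,50]]}'
```

```text
clock: 10.98
tcp_pos: [0.5493, -0.3772, 0.0289]
orientation: [1.247, 2.881, -0.0]
contact_force: [0.1, 0.5, 7.2]
grip_width: 0.0552
gripper_force: 65.0
clock: 11.98
tcp_pos: [0.5477, -0.376, 0.2142]
orientation: [-1.247, -2.881, -0.001]
contact_force: [-0.9, 0.1, -4.1]
grip_width: 0.0557
gripper_force: 64.7
```

```bash
python3 - <<'E'
from h import *
t=optics.grab_frame("top")
print(onz(t,(298,129),.196),onz(t,(255,132),.122))
plan((.6362,.0482,.215),94.1)
E
```

```text
[ 0.75467547 -0.19645272  0.196     ] [ 0.77491589 -0.08269842  0.122     ]
now 12.025 [ 0.5475 -0.3758  0.2135] xang 133.2 row [ 9.934 14.195 -0.04 ] [-0.013 -0.02   4.887]
```

```bash
python3 -m creep '{"rows":[[0.6,0.8,0,0,0,0.2,50],[1.7,2.4,0,0,0,0.7,50],[2.9,4.1,0,0,0,1.3,50],[4.1,5.8,0,0,0,1.9,50],[5.3,7.5,0,0,0,2.5,50],[6.5,9.2,0,0,0,3.1,50],[7.7,10.9,0,0,0,3.7,50],[8.8,12.5,0,0,0,4.3,50],[9.5,13.6,0,0,0,4.7,50],[9.93,14.2,0,0,0,4.89,50]]}'; python3 -m creep '{"rows":[[0,0,0,0,0,0,50],[0,0,0,0,0,0,50],[0,0,0,0,0,0,50],[0,0,0,0,0,0,50]]}'
python3 - <<'E'
from h import *
np.set_printoptions(precision=4,suppress=True)
plan((.6362,.0482,.175),94.1)
F={n:optics.grab_frame(n) for n in("wrist","top","side")}
for n in F:np.save(f"pics/{n}7.npy",F[n],allow_pickle=True)
M=np.zeros((600,800,3),np.uint8)
def put(im,x,y):
    im=im[:600-y,:800-x];M[y:y+im.shape[0],x:x+im.shape[1]]=im
put(crop(F["wrist"]["color"],200,90,160,240,2.5),0,0)
put(crop(F["top"]["color"],160,130,100,75,4),400,0)
put(crop(F["side"]["color"],190,190,100,75,4),400,300)
cv2.imwrite("pics/m7.png",M)
E
```

```text
clock: 13.28
tcp_pos: [0.6365, 0.0502, 0.2129]
orientation: [-2.137, -2.299, 0.004]
contact_force: [-1.4, -1.0, -2.8]
grip_width: 0.055
gripper_force: 64.7
clock: 13.78
tcp_pos: [0.6373, 0.0461, 0.2154]
orientation: [2.143, 2.297, -0.0]
contact_force: [-0.2, -0.0, -3.8]
grip_width: 0.0551
gripper_force: 64.7
now 13.775 [0.6373 0.0461 0.2154] xang 93.98 row [ 0.089 -0.037  1.615] [ 0.     0.001 -0.015]
```

View pics/m7.png

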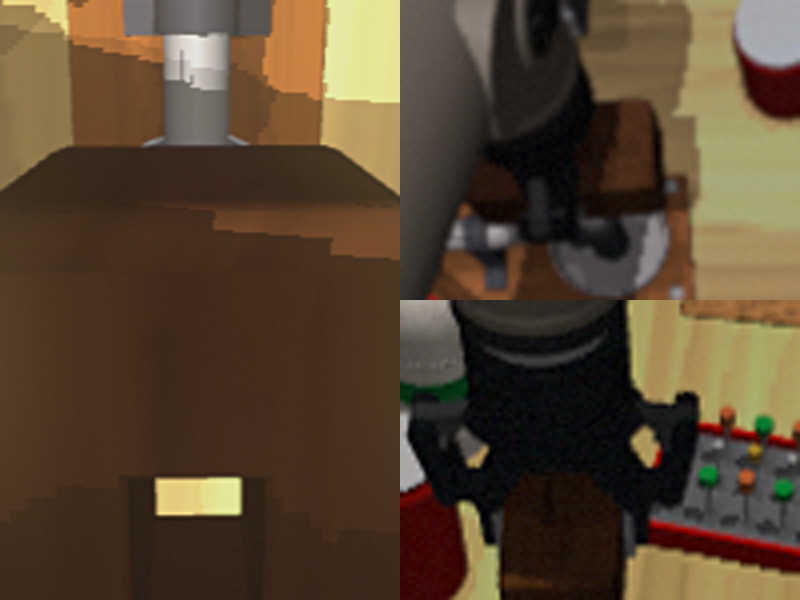

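The wrist view shows the mortise's far top edge at v≈281 and its lower near edge at v≈296. The head's far end edges are at v≈171 (top) and 149 (bottom). From these I can work out where the mortise sits relative to the TCP.

```bash
python3 - <<'E'
from h import *
np.set_printoptions(precision=4,suppress=True)
f=np.load("pics/wrist7.npy",allow_pickle=True).item();o=r.get_obs()
g=f["color"].max(2)
for v in(288,300,315):print(v,g[v,242:314:2].tolist())
for v in(155,160):print(v,g[v,190:370:4].tolist())
print("col",g[140:180:2,279].tolist(),g[274:302:2,279].tolist())
Ri=Rot.from_rotvec(o["orientation"]).inv();p=o["tcp_pos"]
def T(u,v,h): return Ri.apply(onz(f,(u,v),p[2]+h)-p)*1000
for n,u,v,h in(("far top mort",278,280.8,.039),("near bot mort",279.6,296,-.025),("far top face",278,171.5,.039),("far bottom face",278,148.8,-.025),("bot mort L",262,292,-.025),("bot mort R",297.2,292,-.025)):print(n,T(u,v,h))
E
```

```text
288 [63, 64, 63, 59, 58, 45, 48, 49, 47, 43, 129, 233, 229, 229, 229, 229, 229, 228, 229, 228, 228, 228, 228, 231, 231, 231, 236, 129, 43, 47, 46, 45, 55, 59, 68, 69]
300 [62, 62, 62, 59, 56, 46, 46, 46, 47, 48, 51, 52, 51, 51, 50, 51, 52, 51, 51, 52, 53, 53, 52, 53, 52, 54, 53, 49, 47, 46, 47, 46, 53, 57, 59, 59]
315 [61, 60, 62, 61, 56, 48, 45, 47, 44, 46, 51, 50, 51, 50, 50, 52, 50, 51, 51, 52, 52, 52, 52, 51, 51, 51, 52, 52, 48, 46, 45, 46, 54, 56, 60, 59]
155 [141, 134, 133, 134, 136, 146, 121, 57, 57, 59, 56, 57, 57, 56, 55, 55, 54, 55, 56, 57, 57, 58, 58, 57, 58, 58, 58, 58, 59, 59, 59, 62, 63, 63, 66, 67, 68, 68, 119, 191, 187, 185, 182, 178, 179]
160 [142, 134, 134, 135, 135, 55, 57, 59, 58, 58, 58, 56, 57, 54, 55, 54, 53, 54, 56, 56, 58, 57, 58, 57, 58, 59, 59, 58, 57, 58, 57, 58, 61, 63, 64, 65, 67, 68, 70, 66, 179, 187, 181, 178, 177]
col [120, 119, 119, 121, 75, 58, 58, 57, 57, 57, 57, 58, 57, 56, 57, 62, 73, 66, 67, 69] [66, 65, 65, 62, 239, 229, 229, 229, 229, 229, 236, 75, 53, 52]
far top mort [ 21.924   -0.4711 -38.9981]
near bot mort [-23.0008   0.1241  24.998 ]
far top face [ 57.2596  -0.3999 -38.995 ]
far bottom face [56.2199 -0.5856 25.0049]
bot mort L [-20.5309  -9.3988  24.9976]
bot mort R [-20.5506   9.6495  24.9988]
```

```bash
python3 - <<'E'
from h import *
plan((.6362,.0491,.175),94.1)
E
python3 -m creep '{"rows":[[0.06,0,0.3,0,0,0,50],[0.11,-0.03,0.6,0,0,-0.01,50],[0.11,-0.03,1,0,0,-0.01,50],[0.11,-0.03,1.2,0,0,-0.01,50],[0.11,-0.03,1.2,0,0,-0.01,50],[0.11,-0.03,1.2,0,0,-0.01,50]]}'
python3 - <<'E'
from h import *
np.set_printoptions(precision=4,suppress=True)
plan((.6362,.0491,.175),94.1)
s=optics.grab_frame("side");g=s["color"].max(2);o=r.get_obs()
R=Rot.from_rotvec(o["orientation"]);p=o["tcp_pos"]
for h in(-.025,.039):
  E=[R.apply([.0571,y,-h])+p for y in(-.028,0,.028)];px=[proj(s,e) for e in E];print("pred end-face edge px",np.round(px,1).tolist())
u=int(round(px[1][0]))
for du in(-8,0,8):
  v0=int(px[1][1])-10;print(u+du,v0,g[v0:v0+70,u+du].tolist())
f=optics.grab_frame("wrist")
print("width bottom far",np.linalg.norm(onz(f,(224.5,149),p[2]-.025)-onz(f,(335,149),p[2]-.025)))
E
```

```text
now 13.925 [0.6374 0.0468 0.2154] xang 94.04 row [ 0.094 -0.04   1.615] [ 0.    -0.001 -0.008]
clock: 14.68
tcp_pos: [0.6367, 0.0498, 0.1855]
orientation: [2.14, 2.3, 0.0]
contact_force: [0.2, 0.0, -3.0]
grip_width: 0.0556
gripper_force: 64.7
now 14.675 [0.6367 0.0498 0.1855] xang 94.13 row [-0.025 -0.021  0.42 ] [0.003 0.001 0.004]
pred end-face edge px [[244.8, 289.4], [231.0, 289.5], [217.1, 289.5]]
pred end-face edge px [[243.3, 271.4], [228.8, 271.4], [214.2, 271.4]]
221 261 [37, 35, 32, 38, 33, 35, 36, 35, 36, 50, 68, 50, 30, 29, 28, 33, 29, 33, 27, 30, 29, 31, 31, 32, 33, 29, 31, 34, 52, 70, 83, 87, 67, 52, 55, 54, 56, 57, 59, 59, 61, 61, 55, 52, 58, 80, 77, 57, 52, 49, 60, 77, 72, 76, 77, 78, 80, 78, 76, 78, 82, 79, 80, 78, 101, 132, 137, 134, 133, 134]
229 261 [35, 35, 33, 34, 35, 33, 35, 34, 39, 42, 46, 49, 25, 32, 30, 28, 30, 30, 31, 28, 35, 28, 29, 27, 27, 28, 28, 29, 42, 69, 72, 62, 36, 31, 29, 44, 67, 76, 77, 75, 81, 78, 83, 78, 78, 79, 77, 80, 79, 79, 77, 76, 71, 58, 60, 62, 57, 45, 48, 46, 46, 50, 47, 37, 49, 72, 76, 90, 93, 95]
237 261 [36, 40, 40, 38, 35, 36, 36, 33, 31, 36, 34, 26, 26, 25, 29, 22, 31, 28, 28, 29, 24, 28, 27, 24, 29, 27, 26, 20, 19, 28, 24, 24, 27, 43, 57, 59, 55, 57, 57, 56, 55, 58, 55, 61, 63, 65, 68, 62, 66, 68, 66, 62, 88, 122, 130, 132, 88, 60, 62, 60, 61, 62, 53, 61, 113, 133, 126, 126, 124, 123]
width bottom far 0.052346262126880594
```

The end face's lower edge is at row 289.3 in the side view against a predicted 289.5, so the underside sits 25 mm below the TCP. Last descent now.

```bash
python3 -m creep '{"rows":[[-0.02,-0.02,0.2,0,0,0,50],[-0.02,-0.02,0.4,0,0,0,50],[-0.02,-0.02,0.4,0,0,0,50],[-0.02,-0.02,0.4,0,0,0,50],[-0.02,-0.02,0.4,0,0,0,50],[-0.02,-0.02,0.4,0,0,0,50],[-0.02,-0.02,0.4,0,0,0,50],[-0.02,-0.02,0.4,0,0,0,50]]}'
python3 - <<'E'
from h import *
plan((.6362,.0491,.175),94.1)
f=optics.grab_frame("wrist");o=r.get_obs();np.set_printoptions(precision=4,suppress=True)
# orange lip seen through the mortise?
for c in blobs(f["color"],(8,150,60),(24,255,255),(240,270,80,60),4)[0]:print(cv2.boundingRect(c),cv2.contourArea(c))
print(f["color"].max(2)[276:304:2,279].tolist(),f["color"].max(2)[290,246:312:3].tolist(),abs(o["qvel"]).max())
# lever, again, in the side view
s=optics.grab_frame("side")
for c in blobs(s["color"],(0,150,80),(6,255,255),(215,300,80,80))[0]:print("lever",cv2.boxPoints(cv2.minAreaRect(c)).round(0).tolist())
print("pred sleeve tip/base",proj(s,np.array([.5529,.1373,.105])),proj(s,np.array([.606,.1957,.105])))
E
```

```text
clock: 15.78
tcp_pos: [0.636, 0.0494, 0.1753]
orientation: [-2.14, -2.3, -0.0]
contact_force: [0.2, -0.4, -2.1]
grip_width: 0.0555
gripper_force: 64.7
now 15.775 [0.636  0.0494 0.1753] xang 94.15 row [-0.012  0.007  0.013] [ 0.    -0.     0.006]
(308, 273, 12, 20) 44.0
(313, 276, 5, 4) 7.0
[64, 65, 63, 237, 227, 227, 227, 227, 227, 234, 73, 51, 51, 50] [61, 57, 46, 46, 45, 49, 232, 227, 227, 227, 227, 227, 227, 227, 226, 229, 234, 50, 47, 48, 56, 66] 0.002312020142028347
lever [[238.0, 341.0], [267.0, 315.0], [273.0, 322.0], [244.0, 348.0]]
pred sleeve tip/base [269.2865 319.0537] [240.1666 343.58  ]
```

```bash
python3 -c "
from bench import r
print(r.hand_in())"
```

```text
the job is handed in; nothing more can be done
None
```

The job is handed in at about 16 s: the valve lever measures about 45°, and the head is held still and level with its mortise over the nozzle, about 1 cm above the lip, all by camera measurement since the hand-in returned no verdict.

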